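# Clear the photo plate, weigh two filter modules by hand, present the heavier

### The arm

A 7-joint arm with a two-finger parallel gripper is mounted at the origin on the work surface. World frame = base frame: x ahead of the robot, y to its left, z up, the work surface at z = 0. Lengths are in mm, angles in rad, forces in N, time in s.
With the tool pointing down it reaches from about 350 to 900 mm from the base axis. Payload 8.1 kg.
Tool frame: the origin (TCP) lies at the very end of the fingers, on their centre line; the grasp point (between the pads) lies manip.hold_point_z behind it (manip.hold_point_z is the distance from the TCP to the grasp point, in mm); z points along the fingers, y is the direction in which the jaws open and shut (so a half turn about z gives the same grasp; the last joint's range is limited). The gripper opens to 92 mm and grips with 3 to 60 N. Pads are 19 mm wide; open, the fingers measure 130 mm over their backs; the gripper's body (75 mm by 190 mm) begins 47 mm behind the grasp point.
Start: joints at [-1.325, 0.434, 0.025, 1.573, -0.012, 1.134, -0.075], TCP at [213.634, 587.369, 226.742] pointing down, gripper open.
Joint ranges: [-2.62, 2.62], [-0.44, 2.09], [-1.27, 1.32], [0.08, 2.57], [-1.32, 4.46], [0.12, 2], [-2.74, 2.74]. Speed limits (rad/s): [2.22, 2.22, 3.01, 3.01, 3.14, 3.14, 3.14].

### API

Orientations are given as a unit quaternion [w, x, y, z].
In Python, from cell import manip, cams, nets gives the robot as it stands.
- The arm moves only by the tool apply_moves, never from a script. Its argument "moves" is a list of rows, each a list of 5 numbers: the finger opening in mm, from 0 to 91.8, then the shift along the world's x, y, z in mm, then the turn about the world's z in degrees. In form: [[jaw, x, y, z, twist], ...]. A call has 1 to 20 rows; each row is the pose to reach, as a shift and turn from the pose measured when the call began; what a row does not reach only later rows make up. A row lasts 1/10 s, in which the tool goes at most 50 mm and 8.59 degrees, less where a joint would pass 70% of its speed; a pose out of reach is approached as far as the arm can. A call with a gripper value outside its range is refused whole. The fingers move at their own pace and stop on an object; "force" is the grip in N (left out, the last holds). Time passes only in rows, so rows that repeat a pose let the fingers close. It gives the time, the measured TCP pose, the force and the opening at its end, in the units of the state.
- manip.sense(): the state, without advancing time (a new reading comes with each control period).
- cams.grab_frame(name): name is "side" or "top" or "wrist"; returns (picture, depth): 384x512x3 uint8, red, green, blue; 384x512 float32, mm along the optical axis (not along the pixel's ray), 0 where there is no reading.
- cams.camera_params(name): a dict with "mtx" (3x3 intrinsics, pixels), "T" (4x4, takes a point from camera to world coordinates). Camera axes: x right, y down, z forward; pixel columns grow to the right and rows downward; lengths in mm; the calibration is good to about 2 mm. A picture is of the moment at which its call begins: read the wrist's pose just before it. camera_params takes no time and is no camera call; for the wrist camera it gives the pose at the moment of the call.
- manip.close_job(): hands the job in, once; it reports no verdict.
Trained networks look in the newest picture that a camera, given by its name, has taken for a name from the list of things; names that differ only in an ending like _2 or _b are one class to them, and where a whole thing is asked for, a point or a joint stands for the part that bears it (a point fixed in the world has none). Each returns a list of dicts, best first, with "confidence" (0 to 1); they miss things now and then, are a little off and sometimes report something else, mostly with a low value. They report only what shows in the picture. A call takes as long as a camera call. They do not tell look-alikes from the thing itself.
- nets.masks_of(camera, name): "pixels" (384x512 bool, what is visible of it) and "extent" ([left, top, right, bottom] in pixels, round what is visible of it).
The state is a dict: "time_s": time; "q": joint angles; "qd": joint speeds; "effort": joint torques, N m; "tool_pos": TCP position; "orientation": TCP orientation; "force": force on the tool from outside, world axes, zero at the start; "wrist_torque": the same for the moment, N m; "opening": opening from 0.0 (shut) to 1.0 (fully open).
Only numpy, scipy, OpenCV 4.12 (cv2) and the standard library are available. Lean on these libraries where they do the work, as an engineer would, in place of code of your own. Each camera call takes 0.05 s, during which the arm holds its last target.

### The job

First wipe the three copper offcuts off the photo plate onto the bench with the yellow scraper block in the gripper, never touching the sharp offcuts with the fingers, and stand the scraper on the bench clear of the plate. Then lift the two grey filter modules one after the other, judge by force which is heavier, and leave the lighter one standing upright where it stood. Finish while holding the heavier one still and upright in the gripper over the middle of the plate, its underside about 10 cm above it; do not put it down, and leave the screwdriver and the coax plug alone.

Things in the scene. Friction and masses are not known exactly. Their poses are not given: they have to be found in the camera images.
- plate_top (a point): the photo plate: fixed flat plate 140 (own x) x 100 (own y) x 12 mm thick on the bench, white face in a black frame with a small blue ring of 28 mm at its middle. This point is the middle of its top face, 12 mm above the bench; own x runs along its long side, roughly away from the robot. There is free bench for 80 mm beyond its +x end
- scraper_center (a point): the scraper block, standing on the bench: 120 mm long (own y), 26 mm thick (own x), 56 mm tall; lower 22 mm black rubber over the full length, above it a yellow grip 90 mm long. This point is its centre, 28 mm above its underside; own z points up. Weighs 0.13 kg
- offcut_1_center (a point): copper bus-bar offcut, a chip 18 x 12 x 6 mm, lying flat on the photo plate at the start. This point is its centre, 3 mm above its underside. Weighs 11 g, sharp-edged
- offcut_2_center (a point): copper bus-bar offcut, a chip 16 x 12 x 6 mm, lying flat on the photo plate at the start. This point is its centre, 3 mm above its underside. Weighs 11 g, sharp-edged
- offcut_3_center (a point): copper bus-bar offcut, a chip 14 x 12 x 6 mm, lying flat on the photo plate at the start. This point is its centre, 3 mm above its underside. Weighs 11 g, sharp-edged
- filter_p_center (a point): one of two grey filter modules that look the same outside: upright block 40 (own x) x 32 (own y) x 60 mm tall, black band near the top, screw connector on top (18 mm wide at its foot, 12 mm high), standing on the bench. This point is its centre, 30 mm above its underside; own z points up. One of the two is nearly empty, the other has a heavy core and clearly heavier (each weighs 0.12 to 0.5 kg, and they differ by at least 0.15 kg); only the weight tells which
- filter_q_center (a point): one of two grey filter modules that look the same outside: upright block 40 (own x) x 32 (own y) x 60 mm tall, black band near the top, screw connector on top (18 mm wide at its foot, 12 mm high), standing on the bench. This point is its centre, 30 mm above its underside; own z points up. One of the two is nearly empty, the other has a heavy core and clearly heavier (each weighs 0.12 to 0.5 kg, and they differ by at least 0.15 kg); only the weight tells which
- screwdriver_grip (a point): bystander: screwdriver with a red handle, 190 mm long, lying on the bench beyond the scraper; this point is in the handle. Leave it alone
- coax_plug_center (a point): bystander: brass coax plug with a blue sleeve, about 66 mm long and 17 mm high, lying to the right; this point is in its body. Leave it alone
Not all that is in view belongs to the job. What is shaped like the part that bears filter_p_center but purple is not meant.

How it is judged (in metres and radians):
On the way, in this order (a step that is already met when the one before it is completed fails the run):
1. all three offcuts are off the plate while the scraper is held in the gripper (height (world z) of each of offcut_1_center, offcut_2_center, offcut_3_center below 0.0115 m and contact force between the fingers and scraper above 0.5 N), for 0.1 s.
2. the lighter module has been lifted clear while the heavier stands on the bench (((height (world z) of filter_q_center above 0.055 m and contact force between the fingers and filter_q above 0.5 N and contact force between filter_p and table above 2.8 N) or (height (world z) of filter_p_center above 0.055 m and contact force between the fingers and filter_p above 0.5 N and contact force between filter_q and table above 2.8 N))), for 0.2 s.
3. the heavier module is lifted clear of the bench while the lighter stands on it, afterwards (it may also have been lifted before) (((height (world z) of filter_p_center above 0.055 m and contact force between the fingers and filter_p above 0.5 N and contact force between filter_q and table below 2.8 N and height (world z) of filter_q_center below 0.035 m) or (height (world z) of filter_q_center above 0.055 m and contact force between the fingers and filter_q above 0.5 N and contact force between filter_p and table below 2.8 N and height (world z) of filter_p_center below 0.035 m))), for 0.2 s.
At the end, for the whole second after the job is handed in: Heavier module held still by the fingers, upright within 0.2 rad, within 35 mm of over the plate's middle, underside 60 to 150 mm above it; lighter one upright within 50 mm of its start; offcut centres below 11.5 mm (off the plate); scraper upright on the bench, let go (height (world z) of each of offcut_1_center, offcut_2_center, offcut_3_center below 0.0115 m and ((horizontal distance between filter_p_center and plate_top below 0.035 m and height (world z) of filter_p_center between 0.102 and 0.192 m and angle between filter_p_center's own z axis and vertical below 0.2 rad and linear speed of each of filter_p, filter_q below 0.02 m/s and contact force between the fingers and filter_p above 1 N and angle between filter_q_center's own z axis and vertical below 0.1 rad and distance of filter_q_center from where it was at the start of the episode below 0.05 m and contact force between filter_q and table below 2.8 N) or (horizontal distance between filter_q_center and plate_top below 0.035 m and height (world z) of filter_q_center between 0.102 and 0.192 m and angle between filter_q_center's own z axis and vertical below 0.2 rad and linear speed of each of filter_q, filter_p below 0.02 m/s and contact force between the fingers and filter_q above 1 N and angle between filter_p_center's own z axis and vertical below 0.1 rad and distance of filter_p_center from where it was at the start of the episode below 0.05 m and contact force between filter_p and table below 2.8 N)) and angle between scraper_center's own z axis and vertical below 0.1 rad and height (world z) of scraper_center below 0.033 m and linear speed of scraper below 0.02 m/s and contact force between the fingers and scraper below 0.1 N); the arm keeps its last pose, push and grip.
It fails at once if the fingers touch an offcut (contact force between the fingers and offcut_1 above 0.3 N or contact force between the fingers and offcut_2 above 0.3 N or contact force between the fingers and offcut_3 above 0.3 N).
It fails at once if the screwdriver or the coax plug is moved by more than 30 mm (distance of any of screwdriver_grip, coax_plug_center from where it was at the start of the episode above 0.03 m).
It also fails if it takes over 72 s, if anything falls off the work surface, if the arm or the gripper's body presses on something with over 40 N, if the wrist force passes 120 N, or if a joint passes its speed limit or range.

## Working session

There is one attempt and no reset: what is moved stays moved. The work goes in short steps, Python scripts to look and compute and a tool call to move; the robot and the scene stay as the last step left them, time stands still between calls to the robot, and variables do not carry over. Pictures are saved under pics/ and viewed, and the job is handed in when it is done.

Besides the shell and the picture viewer there is one more tool, called after ">>>" as a command line: name --pt "numbers of a row" for each row, then --argument value for the rest. apply_moves: Moves the arm, as the interface text tells. Its arguments: {"type":"object","properties":{"moves":{"type":"array"},"force":{"type":"number"}},"required":["moves"]}

```bash
mkdir -p pics; ls; python3 - <<'E'
from cell import manip,cams,nets
import cv2
print(manip.sense(), manip.hold_point_z)
for n in ("top","side"):
    p,d=cams.grab_frame(n); cv2.imwrite(f"pics/{n}0.png",cv2.cvtColor(p,cv2.COLOR_RGB2BGR))
    print(n,cams.camera_params(n))
E
```

```text
pics
{'time_s': 0.0, 'q': array([-1.3245869 ,  0.43519267,  0.02497841,  1.57411344, -0.01157499,
        1.13399842, -0.07505914]), 'qd': array([-0.00049277, -0.00017499, -0.00050293, -0.00134954, -0.00051927,
       -0.00158116, -0.00026476]), 'effort': array([-3.70688440e-04, -6.67835212e+01,  9.85361896e-01, -3.14462543e+01,
       -6.04261877e-02,  4.28035890e-02,  1.89756834e-04]), 'tool_pos': array([213.49983891, 586.85038181, 225.95755722]), 'orientation': array([-5.32575186e-05,  1.73533408e-01,  9.84827671e-01, -7.81888102e-04]), 'force': array([0.49918069, 0.77806523, 0.46437587]), 'wrist_torque': array([-0.00846897, -0.01577834, -0.02115783]), 'opening': 0.9985616444875859} 18.8
top {'mtx': array([[420.27452676,   0.        , 256.48837021],
       [  0.        , 420.27452676, 185.02597985],
       [  0.        ,   0.        ,   1.        ]]), 'T': array([[-2.87517109e-03, -9.97239858e-01,  7.41916387e-02,
         4.64611526e+02],
       [-9.99983088e-01,  3.24227781e-03,  4.82812079e-03,
        -4.86287602e+01],
       [-5.05534439e-03, -7.41765023e-02, -9.97232315e-01,
         1.12693296e+03],
       [ 0.00000000e+00,  0.00000000e+00,  0.00000000e+00,
         1.00000000e+00]])}
side {'mtx': array([[495.1956605 ,   0.        , 250.54317053],
       [  0.        , 495.1956605 , 189.67699172],
       [  0.        ,   0.        ,   1.        ]]), 'T': array([[ 8.45822239e-01, -3.82894705e-01,  3.71451725e-01,
         4.93539968e+01],
       [-5.33463316e-01, -6.05421477e-01,  5.90662108e-01,
        -8.17875995e+02],
       [-1.27654212e-03, -6.97751016e-01, -7.16339228e-01,
         9.94323013e+02],
       [ 0.00000000e+00,  0.00000000e+00,  0.00000000e+00,
         1.00000000e+00]])}
```

View pics/top0.png

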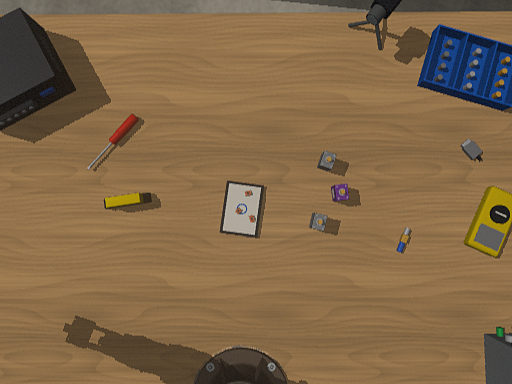

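View pics/side0.png

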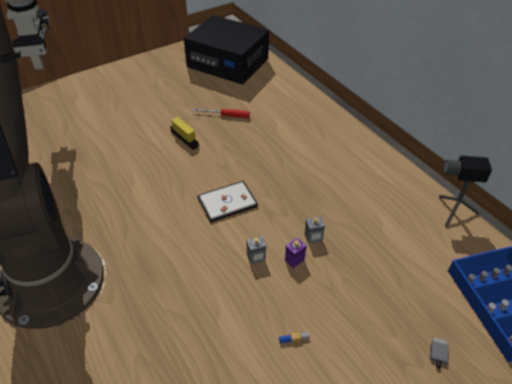

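The top view shows the scraper at (128,200), the plate at (242,209) with 3 chips, and the grey modules at (327,160) and (319,222). Between them at (341,192) stands the purple decoy. The screwdriver is at (115,140) and the plug at (404,240). Next I'll measure these.

```bash
cat > h.py <<'E'
from cell import manip,cams,nets
import cv2, numpy as np
def cloud(d,cp):
    K,T=cp["mtx"],cp["T"]; v,u=np.mgrid[:d.shape[0],:d.shape[1]]
    P=np.stack([(u-K[0,2])/K[0,0]*d,(v-K[1,2])/K[1,1]*d,d],-1)
    W=P@T[:3,:3].T+T[:3,3]; W[d<=0]=np.nan; return W
def ray(u,v,z,cp):
    K,T=cp["mtx"],cp["T"]; r=T[:3,:3]@np.array([(u-K[0,2])/K[0,0],(v-K[1,2])/K[1,1],1]); o=T[:3,3]
    return o+r*(z-o[2])/r[2]
def save(p,name,ext=None,s=1):
    b=cv2.cvtColor(p,cv2.COLOR_RGB2BGR)
    if ext: l,t,r,bo=ext; b=b[t:bo,l:r]
    cv2.imwrite(name,cv2.resize(b,None,fx=s,fy=s,interpolation=cv2.INTER_CUBIC))
E
python3 - <<'E'
from h import *
p,d=cams.grab_frame("top"); cp=cams.camera_params("top"); W=cloud(d,cp)
save(p,"pics/topc.png",(90,120,370,250),2.8)
for n in ("plate_top","scraper_center","offcut_1_center","filter_p_center","screwdriver_grip","coax_plug_center"):
    for m in nets.masks_of("top",n):
        M=m["pixels"]; w=W[M]; w=w[~np.isnan(w[:,0])]
        if len(w)==0: continue
        zt=np.percentile(w[:,2],90); t=w[w[:,2]>zt-8]
        r=cv2.minAreaRect(t[:,:2].astype(np.float32))
        print(n,round(m["confidence"],2),m["extent"],"med",np.median(w,0).round(1),"ztop",zt.round(1),"rect",np.round(r[0],1),np.round(r[1],1),round(r[2],1), p[M].mean(0).round())
E
```

```text
plate_top 0.9 [221.6, 181.4, 261.7, 238.9] med [484.   -2.   11.4] ztop 14.2 rect [484.1  -3.2] [ 99.8 139.8] 82.1 [146. 139. 129.]
scraper_center 0.82 [103.0, 194.8, 152.5, 209.0] med [505.9 292.4  53.7] ztop 56.7 rect [506.9 299.3] [26.  90.3] 8.4 [130. 110.  17.]
filter_p_center 0.69 [329.3, 182.7, 347.3, 200.7] med [ 524.8 -254.1   58.9] ztop 62.8 rect [ 525.3 -259.4] [40.2 32.7] 7.1 [99. 68. 98.]
filter_p_center 0.61 [318.4, 148.6, 334.2, 173.6] med [ 604.9 -221.9   58.6] ztop 63.6 rect [ 607.8 -226.1] [31.5 39.8] 71.2 [98. 92. 84.]
screwdriver_grip 0.83 [107.8, 115.4, 137.7, 147.4] med [696.  312.2  22.2] ztop 26.1 rect [697.4 313.4] [23.8 92.8] 47.0 [125.  41.  28.]
coax_plug_center 0.62 [398.7, 231.4, 410.5, 252.9] med [ 398.9 -426.3   14.7] ztop 18.2 rect [ 400.4 -427. ] [15.8 59.5] 69.6 [104.  99.  99.]
```

View pics/topc.png

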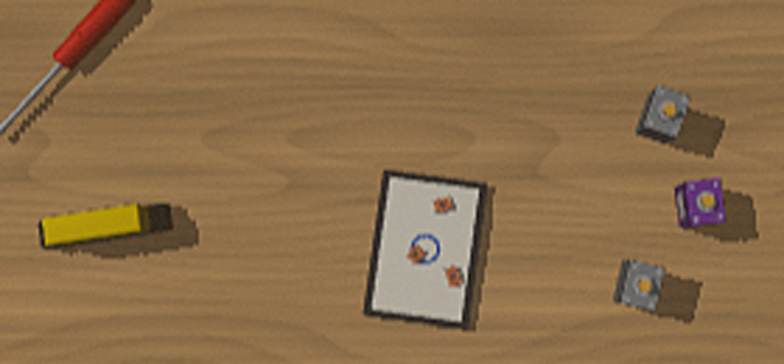

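```bash
python3 - <<'E'
from h import *
p,d=cams.grab_frame("top"); cp=cams.camera_params("top"); W=cloud(d,cp)
# filters: by height in region
R=(W[...,2]>45)&(W[...,1]<-150)&(W[...,1]>-330)&(W[...,0]>400)&(W[...,0]<680)
n,l,st,c=cv2.connectedComponentsWithStats(R.astype(np.uint8))
for i in range(1,n):
    w=W[l==i]
    if len(w)<40: continue
    t=w[(w[:,2]>54)&(w[:,2]<66)]
    r=cv2.minAreaRect(t[:,:2].astype(np.float32)); print(i,c[i].round(),len(w),np.round(r[0],1),np.round(r[1],1),round(r[2],1),p[l==i].mean(0).round())
hsv=cv2.cvtColor(p,cv2.COLOR_RGB2HSV)
M=np.zeros(d.shape,np.uint8); M[183:236,224:262]=1
Pl=np.array([484.1,-3.2]); a=np.deg2rad(-7.9); ex=np.array([np.cos(a),np.sin(a)]); ey=np.array([-ex[1],ex[0]])
C=((hsv[...,1]>90)&((hsv[...,0]<18)|(hsv[...,0]>172))&(M>0)).astype(np.uint8)
n,l,st,c=cv2.connectedComponentsWithStats(C)
for i in range(1,n):
    if st[i,4]<6: continue
    q=ray(*c[i],18,cp)[:2]; print("cu",c[i].round(1),st[i],q.round(1),"local",(q-Pl)@ex,(q-Pl)@ey)
save(p,"pics/platec.png",(215,175,270,245),8)
E
```

```text
1 [327. 160.] 219 [ 608.3 -226. ] [32.4 40.6] 70.8 [105. 100.  92.]
2 [341. 192.] 217 [ 525.3 -259.6] [40.2 32.5] 5.0 [101.  67. 103.]
3 [319. 222.] 217 [ 450.  -201.3] [31.8 40.1] 76.5 [109. 104.  95.]
cu [224.4 188.9] [224 183   3  16  25] [537.1  41.6] local 46.29409958635833 51.701501300627555
cu [255.4 183.4] [247 183  15   3  25] [551.3 -40.3] local 71.69143538393241 -27.492792239593058
cu [247.6 192.9] [245 191   6   5  23] [526.4 -19.6] local 44.16135182462997 -10.449628831252891
cu [260.  223.8] [257 205   5  31  75] [444.9 -52.2] local -32.085740856868476 -53.88023096182785
cu [237.9 210.3] [235 208   6   6  21] [480.5   6. ] local -4.796606595094997 8.643397865057114
cu [251.5 218.3] [249 215   6   7  29] [459.4 -29.9] local -20.744288378125262 -29.86517170163574
cu [231.2 234.5] [224 233  19   3  32] [417.2  23.4] local -69.8783116330135 17.17458125476813
```

View pics/platec.png

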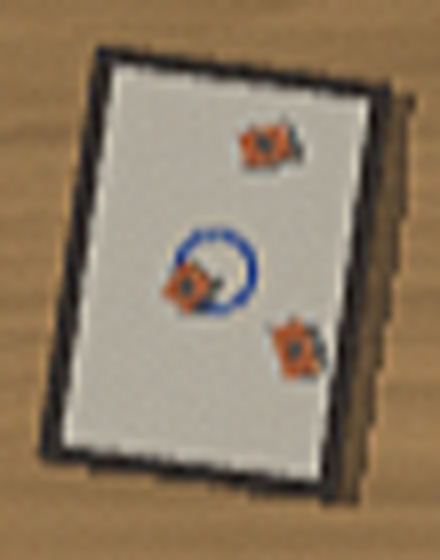

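Filters: A at (608,-226), px (327,160), and B at (450,-201), px (319,222). Both are grey, so both belong to the job. The one at (341,192) is purple, so it's the decoy. The enlarged crop showed that clearly.

The chips lie at plate-local x of 44, -5 and -21. I'll go above the scraper first.

>>> apply_moves --pt "91.8 293.5 -287.5 -96 -61.6" --pt "91.8 293.5 -287.5 -96 -61.6" --pt "91.8 293.5 -287.5 -96 -61.6" --pt "91.8 293.5 -287.5 -96 -61.6" --pt "91.8 293.5 -287.5 -96 -61.6" --pt "91.8 293.5 -287.5 -96 -61.6" --pt "91.8 293.5 -287.5 -96 -61.6" --pt "91.8 293.5 -287.5 -96 -61.6" --pt "91.8 293.5 -287.5 -96 -61.6" --pt "91.8 293.5 -287.5 -96 -61.6" --pt "91.8 293.5 -287.5 -96 -61.6" --pt "91.8 293.5 -287.5 -96 -61.6" --pt "91.8 293.5 -287.5 -96 -61.6" --pt "91.8 293.5 -287.5 -96 -61.6"

```text
time_s: 1.9
tool_pos: [506.5, 301.0, 131.0]
orientation: [-0.0, 0.653, 0.758, 0.0]
force: [-0.0, -0.5, -0.3]
opening: 0.999
```

```bash
python3 - <<'E'
from h import *
s=manip.sense(); print(s['tool_pos'],s['orientation'],s['q'].round(2),s['time_s'])
p,d=cams.grab_frame("wrist"); cp=cams.camera_params("wrist"); save(p,"pics/w1.png")
W=cloud(d,cp)
for m in nets.masks_of("wrist","scraper_center")[:2]:
    w=W[m["pixels"]]; w=w[~np.isnan(w[:,0])]; t=w[(w[:,2]>50)&(w[:,2]<62)]
    r=cv2.minAreaRect(t[:,:2].astype(np.float32)); print(m["confidence"],np.round(r[0],1),np.round(r[1],1),r[2],np.median(t[:,2]))
E
```

```text
[506.47942536 301.01891731 130.97113753] [-1.77461467e-04  6.52597733e-01  7.57704499e-01  2.43982779e-04] [-0.86  0.48  0.33  1.8  -0.19  0.89 -0.29] 1.9
```

View pics/w1.png

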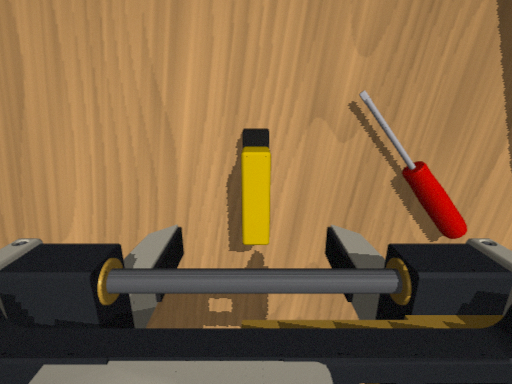

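```bash
python3 - <<'E'
from h import *
p,d=cams.grab_frame("wrist"); cp=cams.camera_params("wrist"); W=cloud(d,cp)
hsv=cv2.cvtColor(p,cv2.COLOR_RGB2HSV)
M=(hsv[...,1]>180)&(hsv[...,0]>20)&(hsv[...,0]<35)&(W[...,2]>50)&(W[...,2]<62)
t=W[M]; r=cv2.minAreaRect(t[:,:2].astype(np.float32)); print(len(t),r,np.median(t[:,2]))
B=(W[...,2]>15)&(W[...,2]<30)&(abs(W[...,0]-505)<40)
t=W[B]; print(t.min(0),t.max(0))
E
```

```text
2628 ((508.62060546875, 300.12017822265625), (25.73861312866211, 88.42642211914062), 8.448057174682617) 56.260313857205006
[487.59292418 340.83990089  17.31257256] [515.13330987 360.25473286  29.69150215]
```

>>> apply_moves --pt "91.8 1.5 -1 -50 0" --pt "91.8 1.5 -1 -90 0" --pt "91.8 1.5 -1 -103 0" --pt "91.8 1.5 -1 -103 0" --pt "20 1.5 -1 -103 0" --pt "20 1.5 -1 -103 0" --pt "20 1.5 -1 -103 0" --pt "20 1.5 -1 -103 0" --pt "20 1.5 -1 -103 0" --pt "20 1.5 -1 -103 0" --pt "20 1.5 -1 -103 0" --pt "20 1.5 -1 -103 0" --force 30

```text
time_s: 3.25
tool_pos: [508.3, 299.3, 27.8]
orientation: [-0.0, 0.653, 0.757, 0.0]
force: [-0.2, -0.5, -0.0]
opening: 0.355
```

>>> apply_moves --pt "15 0 0 0 0" --pt "15 0 0 0 0" --pt "15 0 0 0 0" --pt "15 0 0 0 0" --pt "15 0 0 30 0" --pt "15 0 0 60 0" --pt "15 0 0 80 0" --pt "15 0 0 80 0" --force 30

```text
time_s: 4.05
tool_pos: [509.9, 300.2, 110.6]
orientation: [0.0, 0.653, 0.757, 0.002]
force: [-0.0, 1.1, -1.5]
opening: 0.277
```

>>> apply_moves --pt "15 -12 -42 0 -4" --pt "15 -24 -85 0 -8" --pt "15 -36 -128 0 -12" --pt "15 -48 -170 0 -16.3" --pt "15 -60 -213 0 -16.3" --pt "15 -72 -255 0 -16.3" --pt "15 -83 -280 0 -16.3" --pt "15 -83 -296 0 -16.3" --pt "15 -83 -296 0 -16.3" --pt "15 -83 -296 0 -16.3" --pt "15 -83 -296 0 -16.3" --force 30

```text
time_s: 5.15
tool_pos: [426.9, 5.2, 110.2]
orientation: [0.001, 0.753, 0.658, 0.002]
force: [-0.4, -0.2, -1.4]
opening: 0.283
```

```bash
python3 - <<'E'
from h import *
s=manip.sense(); print(s['tool_pos'],s['orientation'],s['force'],s['q'].round(2))
p,d=cams.grab_frame("wrist"); save(p,"pics/w2.png")
p,d=cams.grab_frame("side"); save(p,"pics/s2.png",(150,120,300,260),4)
E
```

```text
[426.94570644   5.15119264 110.20590738] [6.48048956e-04 7.53396721e-01 6.57562499e-01 2.12603213e-03] [-0.44180801 -0.16327846 -1.37489752] [-0.51  0.28  0.46  2.21 -0.2   0.69 -0.05]
```

View pics/w2.png

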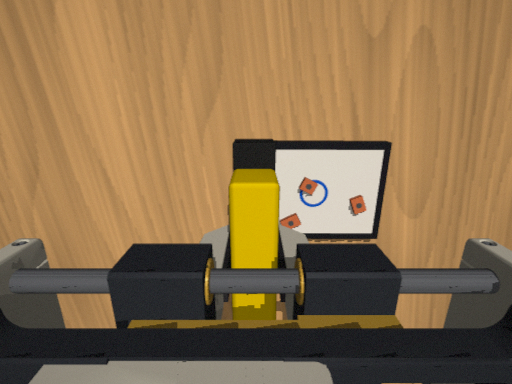

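View pics/s2.png

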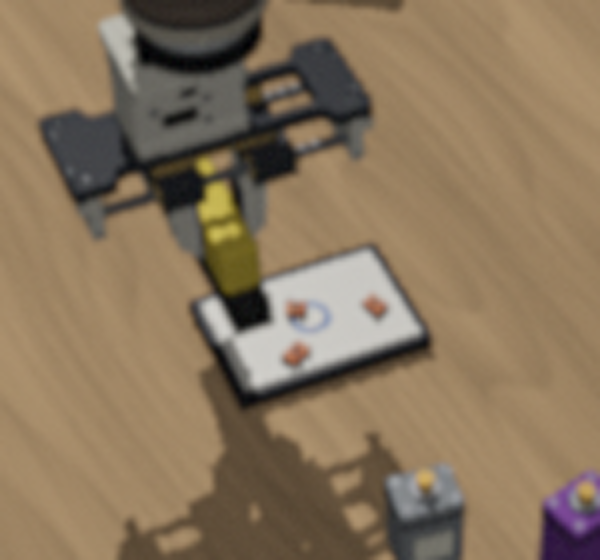

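```bash
python3 - <<'E'
from h import *
p,d=cams.grab_frame("wrist"); cp=cams.camera_params("wrist"); W=cloud(d,cp)
hsv=cv2.cvtColor(p,cv2.COLOR_RGB2HSV)
u=np.zeros(d.shape,bool); u[176:262,233:275]=1
M=(hsv[...,1]>180)&(hsv[...,2]>140)&(hsv[...,0]>20)&(hsv[...,0]<35)&u&(W[...,2]>120)
t=W[M]; print(len(t),t.min(0),t.max(0),np.median(t,0)); A=np.c_[t[:,:2],np.ones(len(t))]; print(np.linalg.lstsq(A,t[:,2],rcond=None)[0])
u[:]=0;u[143:165,236:272]=1
t=W[u]; print(np.median(t,0))
u[:]=0;u[160:230,330:350]=1; print("plate",np.median(W[u],0))
# plate pose by white
M=(hsv[...,1]<40)&(hsv[...,2]>150)&(W[...,2]>5)&(W[...,2]<20)
M[:140]=0;M[242:]=0
B=np.zeros_like(u);B[138:242,276:392]=1
v=W[B&(W[...,2]>7)&(W[...,2]<16)]; r=cv2.minAreaRect(v[:,:2].astype(np.float32)); print(r, cv2.boxPoints(r))
E
```

```text
3595 [416.85945266   4.62729099 123.49685107] [444.88410046  51.45763789 141.13934206] [431.20705853  30.89583663 138.99846063]
[-7.47861233e-03 -6.35810426e-02  1.43636806e+02]
[nan nan nan]
plate [nan nan nan]
((501.6832275390625, -6.3945465087890625), (100.29308319091797, 107.57543182373047), 82.017822265625) [[441.45306  -48.586   ]
 [547.9862   -63.524467]
 [561.9134    35.796906]
 [455.38025   50.735374]]
```

>>> apply_moves --pt "15 0 0 -35 0" --pt "15 0 0 -55 0" --pt "15 0 0 -64 0" --pt "15 0 0 -68 0" --pt "15 0 0 -70 0" --pt "15 0 0 -70 0" --pt "15 0 0 -70 0" --force 30

```text
time_s: 6.0
tool_pos: [427.5, 5.1, 41.0]
orientation: [0.001, 0.753, 0.658, 0.003]
force: [0.2, 0.3, -1.1]
opening: 0.277
```

```bash
python3 - <<'E'
from h import *
s=manip.sense(); print(s['tool_pos'],s['force'],s['wrist_torque'])
p,d=cams.grab_frame("side"); save(p,"pics/s3.png",(180,150,280,240),6)
E
```

```text
[427.50139784   5.14984744  40.97471551] [ 0.19988782  0.25296778 -1.09914633] [-0.05696501  0.07226909 -0.01892529]
```

View pics/s3.png

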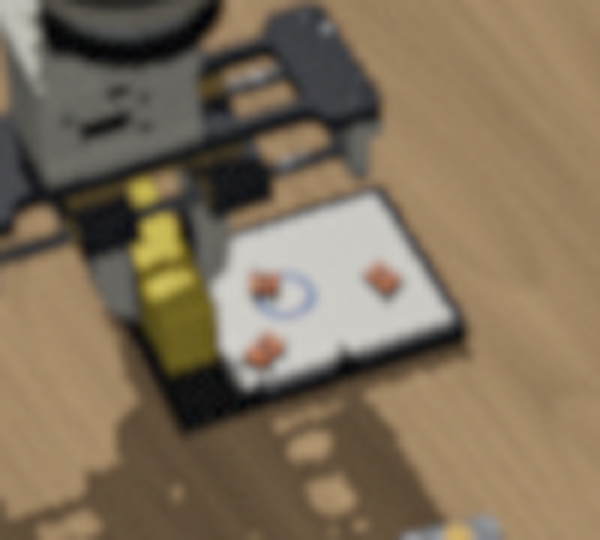

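>>> apply_moves --pt "15 0 0 -1 0" --pt "15 0 0 -2 0" --pt "15 0 0 -2 0" --pt "15 0 0 -2 0"

```text
time_s: 6.45
tool_pos: [428.0, 5.4, 39.7]
orientation: [0.001, 0.753, 0.658, 0.003]
force: [-1.9, 1.0, 11.9]
opening: 0.278
```

>>> apply_moves --pt "15 7.3 -1 0 0" --pt "15 14.6 -2 0 0" --pt "15 21.9 -3 0 0" --pt "15 29.2 -4 0 0" --pt "15 36.5 -5 0 0" --pt "15 43.8 -6 0 0" --pt "15 51.1 -7 0 0" --pt "15 58.4 -8 0 0" --pt "15 65.7 -9 0 0" --pt "15 73 -10 0 0" --pt "15 80.3 -11 0 0" --pt "15 80.3 -11 0 0"

```text
time_s: 7.65
tool_pos: [509.8, -5.9, 39.6]
orientation: [0.002, 0.753, 0.658, 0.004]
force: [-0.6, -0.4, -1.5]
opening: 0.28
```

```bash
python3 - <<'E'
from h import *
p,d=cams.grab_frame("side"); save(p,"pics/s4.png",(180,150,280,240),6)
E
```

```text
(no output)
```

View pics/s4.png

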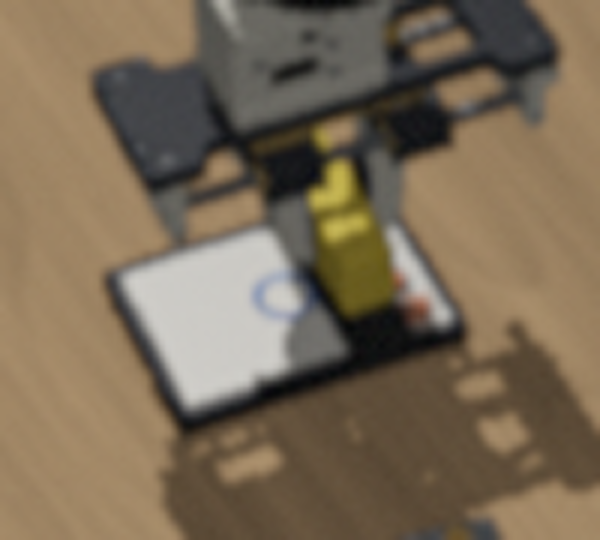

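>>> apply_moves --pt "15 7.3 -1 -0.4 0" --pt "15 14.6 -2 -0.4 0" --pt "15 21.9 -3 -0.4 0" --pt "15 29.2 -4 -0.4 0" --pt "15 36.5 -5 -0.4 0" --pt "15 43.8 -6 -0.4 0" --pt "15 51.1 -7 -0.4 0" --pt "15 58.4 -8 -0.4 0" --pt "15 65.7 -9 0 0" --pt "15 70 -9.6 0 0" --pt "15 70 -9.6 0 0" --pt "15 70 -9.6 0 0"

```text
time_s: 8.9
tool_pos: [578.6, -15.4, 39.2]
orientation: [0.001, 0.753, 0.658, 0.003]
force: [0.4, 0.8, -2.4]
opening: 0.285
```

```bash
python3 - <<'E'
from h import *
p,d=cams.grab_frame("side"); save(p,"pics/s5.png",(180,130,300,240),5)
E
```

```text
(no output)
```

View pics/s5.png

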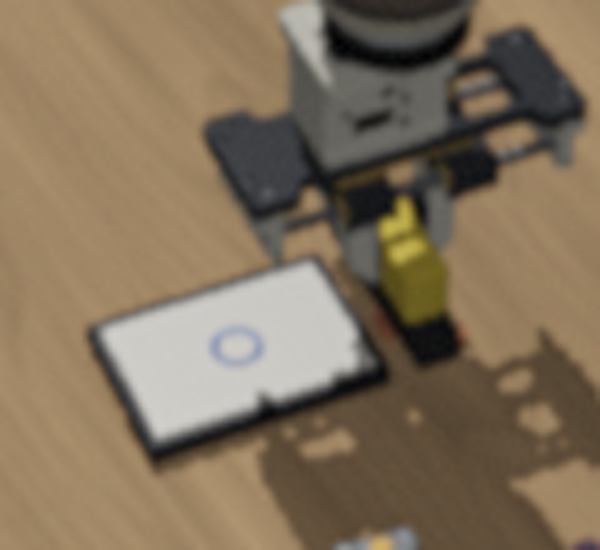

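>>> apply_moves --pt "15 0 0 40 0" --pt "15 0 0 70 0" --pt "15 -10 45 70 4" --pt "15 -20 90 70 8" --pt "15 -30 135 70 12" --pt "15 -40 180 70 16" --pt "15 -50 225 70 16.3" --pt "15 -60 270 70 16.3" --pt "15 -70 300 70 16.3" --pt "15 -70 314 70 16.3" --pt "15 -70 314 70 16.3" --pt "15 -70 314 50 16.3" --pt "15 -70 314 20 16.3" --pt "15 -70 314 2 16.3" --pt "15 -70 314 -6 16.3" --pt "15 -70 314 -9 16.3" --pt "15 -70 314 -9 16.3"

```text
time_s: 10.65
tool_pos: [509.1, 297.8, 30.6]
orientation: [0.001, 0.653, 0.757, 0.003]
force: [-0.4, -0.2, -0.8]
opening: 0.281
```

```bash
python3 - <<'E'
from h import *
p,d=cams.grab_frame("side"); save(p,"pics/s6.png",(150,60,300,240),3.3)
p,d=cams.grab_frame("top"); save(p,"pics/t6.png",(200,120,300,250),4.5)
E
```

```text
(no output)
```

View pics/s6.png

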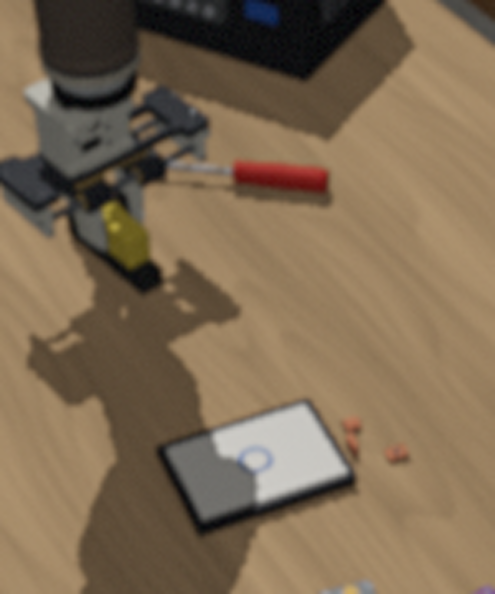

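View pics/t6.png

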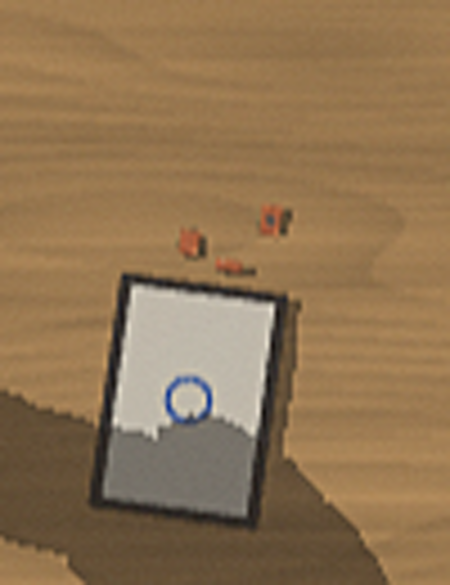

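All three chips are on the bench beyond the plate. I'll set the scraper down.

>>> apply_moves --pt "15 0 0 -1.5 0" --pt "15 0 0 -3 0" --pt "15 0 0 -3.5 0" --pt "15 0 0 -3.5 0" --pt "15 0 0 -3.5 0"

```text
time_s: 11.25
tool_pos: [509.2, 298.6, 27.8]
orientation: [0.001, 0.653, 0.758, 0.004]
force: [-0.3, -0.2, -0.5]
opening: 0.281
```

>>> apply_moves --pt "15 0 0 -1.5 0" --pt "15 0 0 -1.5 0" --pt "45 0 0 -1 0" --pt "45 0 0 0 0" --pt "91.8 0 0 0 0" --pt "91.8 0 0 0 0" --pt "91.8 0 0 0 0" --pt "91.8 0 0 0 0" --pt "91.8 0 0 0 0" --pt "91.8 0 0 30 0" --pt "91.8 0 0 70 0" --pt "91.8 0 0 110 0" --pt "91.8 0 0 110 0"

```text
time_s: 12.55
tool_pos: [512.2, 300.1, 143.1]
orientation: [0.002, 0.653, 0.758, 0.008]
force: [-0.2, 1.6, -0.3]
opening: 0.998
```

```bash
python3 - <<'E'
from h import *
print(manip.sense()['tool_pos'])
p,d=cams.grab_frame("wrist"); save(p,"pics/w7.png",None,.8)
cp=cams.camera_params("wrist"); W=cloud(d,cp)
hsv=cv2.cvtColor(p,cv2.COLOR_RGB2HSV)
M=(hsv[...,1]>180)&(hsv[...,0]>20)&(hsv[...,0]<35)&(W[...,2]>45)&(W[...,2]<64)
t=W[M]; print(len(t),cv2.minAreaRect(t[:,:2].astype(np.float32)),np.median(t[:,2]),t[:,2].std())
p,d=cams.grab_frame("side"); save(p,"pics/s7.png",(150,60,270,180),5)
p,d=cams.grab_frame("top"); save(p,"pics/t7.png",(300,130,420,260),4.5)
E
```

```text
[512.2326304  300.07174668 143.06574522]
2442 ((507.77850341796875, 298.4957580566406), (25.665456771850586, 89.7448959350586), 8.894274711608887) 53.701982586449375 0.9311502261439103
```

View pics/s7.png

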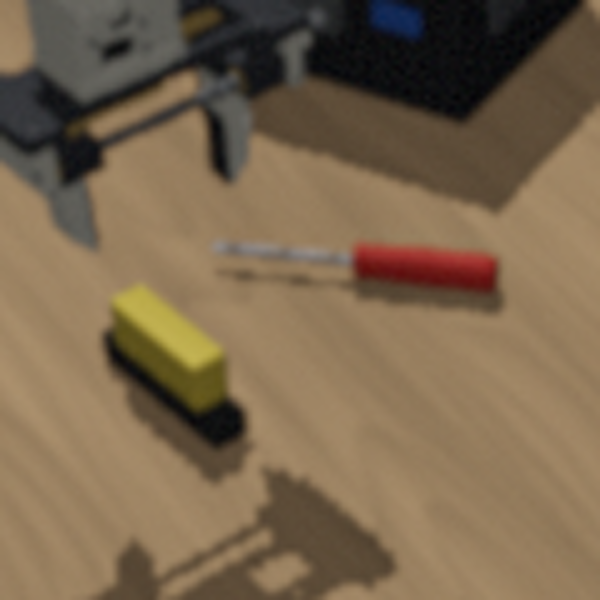

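View pics/t7.png

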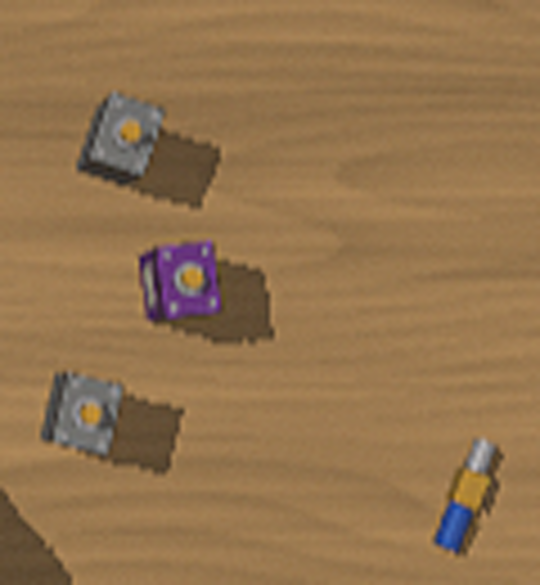

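>>> apply_moves --pt "64 -6 -48 0 -6" --pt "64 -12 -96 0 -12" --pt "64 -18 -144 0 -18" --pt "64 -24 -192 0 -22" --pt "64 -30 -240 0 -22" --pt "64 -36 -288 0 -22" --pt "64 -42 -336 0 -22" --pt "64 -48 -384 0 -22" --pt "64 -54 -432 0 -22" --pt "64 -60 -475 0 -22" --pt "64 -62 -501 0 -22" --pt "64 -62 -501 0 -22" --pt "64 -62 -501 0 -22" --pt "64 -62 -501 0 -22"

```text
time_s: 14.1
tool_pos: [446.5, -201.0, 136.5]
orientation: [0.001, 0.785, 0.62, 0.003]
force: [-0.7, 0.5, -0.2]
opening: 0.694
```

```bash
python3 - <<'E'
from h import *
s=manip.sense();print(s['tool_pos'],s['force'],s['q'].round(2))
p,d=cams.grab_frame("wrist"); save(p,"pics/w8.png",None,1)
cp=cams.camera_params("wrist"); W=cloud(d,cp)
R=(W[...,2]>54)&(W[...,2]<66)&(W[...,1]<-150)&(W[...,1]>-330)&(W[...,0]>400)&(W[...,0]<680)
n,l,st,c=cv2.connectedComponentsWithStats(R.astype(np.uint8))
for i in range(1,n):
    t=W[l==i]
    if len(t)<200: continue
    r=cv2.minAreaRect(t[:,:2].astype(np.float32)); print(i,c[i].round(),len(t),np.round(r[0],1),np.round(r[1],1),round(r[2],1),p[l==i].mean(0).round())
E
```

```text
[ 446.50977359 -200.99020668  136.54470357] [-0.7083521   0.48667828 -0.20548765] [-0.12  0.35  0.56  2.04 -0.26  0.81  0.36]
1 [432. 184.] 1525 [ 609.2 -226.9] [32.7 41.2] 70.7 [118. 118. 118.]
2 [257. 197.] 1398 [ 451.4 -201.8] [32.  40.4] 76.3 [133. 132. 132.]
3 [352. 229.] 773 [ 526.6 -256.9] [39.9 28. ] 4.7 [119.  67. 142.]
```

View pics/w8.png

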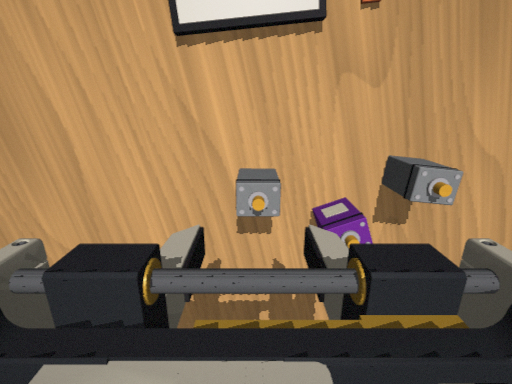

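>>> apply_moves --pt "64 4.5 -0.5 -40 0" --pt "64 4.5 -0.5 -75 0" --pt "64 4.5 -0.5 -100 0" --pt "64 4.5 -0.5 -114 0" --pt "64 4.5 -0.5 -114 0" --pt "30 4.5 -0.5 -114 0" --pt "30 4.5 -0.5 -114 0" --pt "30 4.5 -0.5 -114 0" --pt "30 4.5 -0.5 -114 0" --pt "30 4.5 -0.5 -114 0" --pt "30 4.5 -0.5 -114 0" --pt "30 4.5 -0.5 -114 0" --force 40

```text
time_s: 15.35
tool_pos: [451.4, -201.2, 23.5]
orientation: [0.001, 0.784, 0.62, 0.004]
force: [-1.7, 0.8, 7.2]
opening: 0.439
```

>>> apply_moves --pt "30 0 0 0 0" --pt "30 0 0 0 0" --pt "30 0 0 15 0" --pt "30 0 0 30 0" --pt "30 0 0 45 0" --pt "30 0 0 50 0" --pt "30 0 0 50 0" --pt "30 0 0 50 0" --pt "30 0 0 50 0" --pt "30 0 0 50 0" --pt "30 0 0 50 0" --force 40

```text
time_s: 16.45
tool_pos: [451.1, -201.2, 73.1]
orientation: [0.001, 0.785, 0.62, 0.004]
force: [0.6, 0.1, -4.3]
opening: 0.434
```

```bash
python3 - <<'E'
from h import *
for i in range(3):
    p,d=cams.grab_frame("side"); s=manip.sense();print(s['tool_pos'],s['force'],s['opening'])
save(p,"pics/s9.png",(200,170,350,290),4)
E
```

```text
[ 451.1958719  -201.23014099   73.22713479] [-0.46294271  0.21094301 -5.00516012] 0.43728536617951286
[ 451.20950588 -201.20358863   73.28581975] [ 0.3152034  -0.62138046 -5.54001347] 0.43406082142284136
[ 451.27045177 -201.21833301   73.37109904] [-0.1017104   0.03450641 -4.41633027] 0.43477806590786644
```

View pics/s9.png

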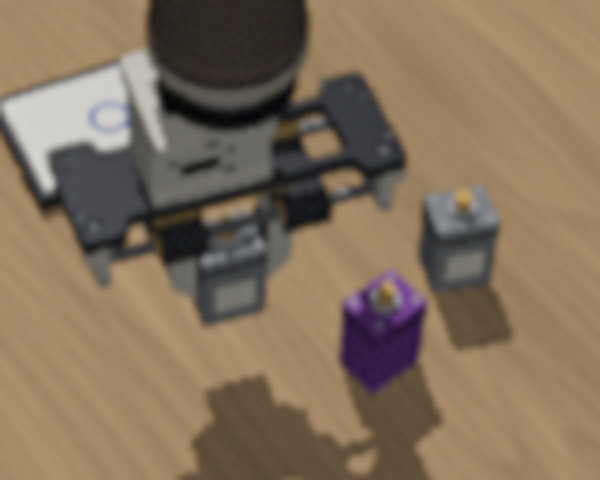

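B is held and lifted at about 4.7 N, so it's probably the heavy one. I'll put it back and weigh A.

>>> apply_moves --pt "30 0 0 -25 0" --pt "30 0 0 -42 0" --pt "30 0 0 -47 0" --pt "30 0 0 -50 0" --pt "30 0 0 -50 0" --pt "30 0 0 -50.5 0" --pt "30 0 0 -50.5 0"

```text
time_s: 17.3
tool_pos: [451.9, -201.5, 23.5]
orientation: [0.001, 0.785, 0.62, 0.004]
force: [-0.2, -0.1, 1.7]
opening: 0.434
```

Down (force +1.7). I'll release, rise and go over A at (609,-226.5). The yaw is already -13.4, so it needs -5.9 more.

>>> apply_moves --pt "64 0 0 0 0" --pt "64 0 0 0 0" --pt "64 0 0 0 0" --pt "64 0 0 0 0" --pt "64 0 0 30 0" --pt "64 0 0 70 0" --pt "64 0 0 110 0" --pt "64 45 -7 110 -3" --pt "64 90 -14 110 -5.9" --pt "64 130 -21 110 -5.9" --pt "64 157 -25 110 -5.9" --pt "64 157 -25 110 -5.9" --pt "64 157 -25 110 -5.9" --pt "64 157 -25 110 -5.9"

```text
time_s: 18.7
tool_pos: [607.6, -226.7, 133.3]
orientation: [0.001, 0.816, 0.579, 0.004]
force: [0.3, 0.4, 0.5]
opening: 0.696
```

```bash
python3 - <<'E'
from h import *
s=manip.sense();print(s['tool_pos'],s['orientation'].round(3),s['force'],s['q'].round(2))
p,d=cams.grab_frame("wrist"); save(p,"pics/w10.png",None,1)
cp=cams.camera_params("wrist"); W=cloud(d,cp)
R=(W[...,2]>54)&(W[...,2]<66)&(W[...,1]<-150)&(W[...,1]>-330)&(W[...,0]>400)&(W[...,0]<680)
n,l,st,c=cv2.connectedComponentsWithStats(R.astype(np.uint8))
for i in range(1,n):
    t=W[l==i]
    if len(t)<200: continue
    r=cv2.minAreaRect(t[:,:2].astype(np.float32)); print(i,c[i].round(),len(t),np.round(r[0],1),np.round(r[1],1),round(r[2],1),p[l==i].mean(0).round())
E
```

```text
[ 607.58934168 -226.65515717  133.32560889] [0.001 0.816 0.579 0.004] [0.27954912 0.43630022 0.47151529] [-0.09  0.6   0.56  1.66 -0.38  0.99  0.27]
1 [254. 198.] 1411 [ 609.8 -226.6] [32.2 40.3] 70.1 [135. 134. 134.]
2 [ 88. 227.] 1310 [ 452.8 -202.7] [32.9 41.7] 76.3 [123. 122. 121.]
```

View pics/w10.png

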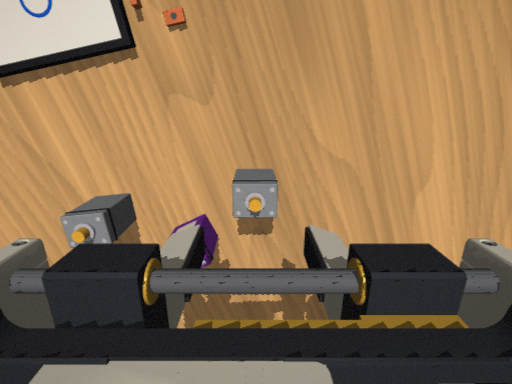

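Module A is centred at (255,195). B is upright at its place at (95,225), and the purple one is clear of the fingers' path.

>>> apply_moves --pt "64 1.5 0 -40 0" --pt "64 1.5 0 -75 0" --pt "64 1.5 0 -98 0" --pt "64 1.5 0 -111 0" --pt "64 1.5 0 -111 0" --pt "30 1.5 0 -111 0" --pt "30 1.5 0 -111 0" --pt "30 1.5 0 -111 0" --pt "30 1.5 0 -111 0" --pt "30 1.5 0 -111 0" --pt "30 1.5 0 -111 0" --pt "30 1.5 0 -111 0" --pt "30 1.5 0 -111 0" --pt "30 1.5 0 -111 0" --force 40

```text
time_s: 20.15
tool_pos: [609.6, -226.8, 23.6]
orientation: [0.002, 0.816, 0.579, 0.004]
force: [-0.6, 0.9, 7.2]
opening: 0.432
```

>>> apply_moves --pt "30 0 0 15 0" --pt "30 0 0 30 0" --pt "30 0 0 45 0" --pt "30 0 0 50 0" --pt "30 0 0 50 0" --pt "30 0 0 50 0" --pt "30 0 0 50 0" --pt "30 0 0 50 0" --pt "30 0 0 50 0" --pt "30 0 0 50 0" --force 40

```text
time_s: 21.15
tool_pos: [609.5, -226.8, 73.4]
orientation: [0.001, 0.816, 0.578, 0.004]
force: [-0.9, -0.1, -1.6]
opening: 0.433
```

```bash
python3 - <<'E'
from h import *
for i in range(3):
    p,d=cams.grab_frame("side"); s=manip.sense();print(s['tool_pos'],s['force'],s['opening'])
save(p,"pics/s11.png",(200,150,350,290),4)
E
```

```text
[ 609.53491572 -226.7843801    73.40465922] [ 0.60066038 -0.79302216 -1.98807549] 0.43400488307542956
[ 609.54830065 -226.77013099   73.49267436] [ 0.93631668 -0.8844567  -1.02268905] 0.43760982085094613
[ 609.61560927 -226.77794213   73.5443623 ] [ 0.41731172  0.03677037 -1.77488727] 0.4339177642826107
```

View pics/s11.png

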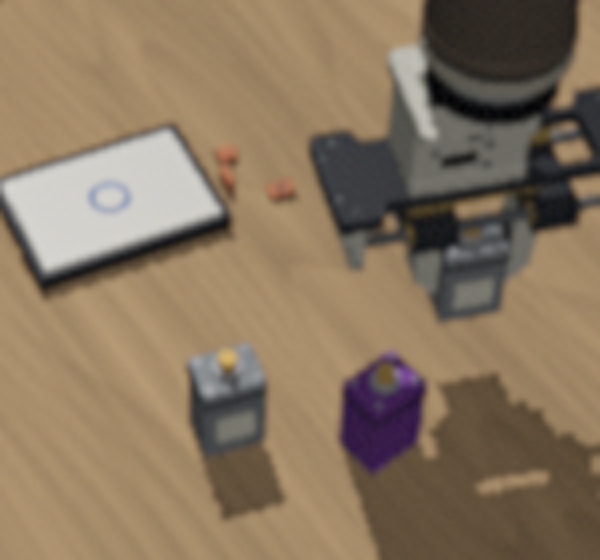

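A weighs about 1.6 N and B about 4.7 N, so A is the lighter one. I'll put A back.

>>> apply_moves --pt "30 0 0 -25 0" --pt "30 0 0 -42 0" --pt "30 0 0 -47 0" --pt "30 0 0 -50 0" --pt "30 0 0 -50.5 0" --pt "30 0 0 -50.5 0" --pt "30 0 0 -50.5 0"

```text
time_s: 22.0
tool_pos: [609.5, -226.9, 23.6]
orientation: [0.001, 0.816, 0.578, 0.004]
force: [-3.6, -0.0, 4.5]
opening: 0.435
```

>>> apply_moves --pt "64 0 0 0 0" --pt "64 0 0 0 0" --pt "64 0 0 0 0" --pt "64 0 0 0 0" --pt "64 0 0 30 0" --pt "64 0 0 70 0" --pt "64 0 0 110 0" --pt "64 -45 7 110 3" --pt "64 -90 14 110 5.9" --pt "64 -130 21 110 5.9" --pt "64 -158 25.3 110 5.9" --pt "64 -158 25.3 110 5.9" --pt "64 -158 25.3 110 5.9" --pt "64 -158 25.3 110 5.9"

```text
time_s: 23.4
tool_pos: [453.0, -201.8, 133.9]
orientation: [0.002, 0.785, 0.62, 0.005]
force: [0.5, -0.3, -0.1]
opening: 0.7
```

```bash
python3 - <<'E'
from h import *
s=manip.sense();print(s['tool_pos'],s['orientation'].round(3),s['force'],s['q'].round(2))
p,d=cams.grab_frame("wrist")
cp=cams.camera_params("wrist"); W=cloud(d,cp)
R=(W[...,2]>54)&(W[...,2]<66)&(W[...,1]<-150)&(W[...,1]>-330)&(W[...,0]>400)&(W[...,0]<680)
n,l,st,c=cv2.connectedComponentsWithStats(R.astype(np.uint8))
for i in range(1,n):
    t=W[l==i]
    if len(t)<200: continue
    r=cv2.minAreaRect(t[:,:2].astype(np.float32)); print(i,c[i].round(),len(t),np.round(r[0],1),np.round(r[1],1),round(r[2],1),p[l==i].mean(0).round())
p,d=cams.grab_frame("side"); save(p,"pics/s12.png",(200,150,350,290),4)
E
```

```text
[ 452.96955417 -201.77327172  133.92413739] [0.002 0.785 0.62  0.005] [ 0.48875789 -0.33926116 -0.09266084] [-0.13  0.36  0.58  2.04 -0.28  0.81  0.38]
1 [427. 186.] 1528 [ 609.4 -227.5] [32.6 41.7] 70.6 [119. 119. 119.]
2 [251. 199.] 1410 [ 452.3 -202.4] [31.9 40.5] 76.5 [133. 133. 132.]
3 [348. 230.] 625 [ 528.6 -256.6] [34.8 26.7] 6.9 [119.  65. 143.]
```

View pics/s12.png

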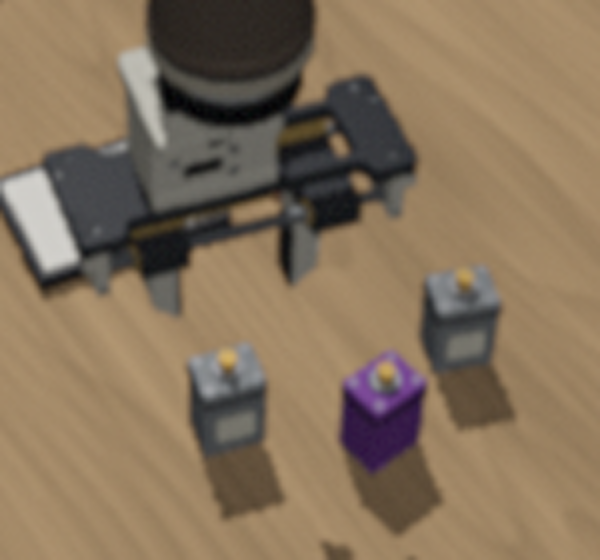

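A is upright back at its place. Now I'll take B.

>>> apply_moves --pt "64 -1 -0.3 -40 0" --pt "64 -1 -0.3 -75 0" --pt "64 -1 -0.3 -98 0" --pt "64 -1 -0.3 -112 0" --pt "64 -1 -0.3 -112 0" --pt "30 -1 -0.3 -112 0" --pt "30 -1 -0.3 -112 0" --pt "30 -1 -0.3 -112 0" --pt "30 -1 -0.3 -112 0" --pt "30 -1 -0.3 -112 0" --pt "30 -1 -0.3 -112 0" --pt "30 -1 -0.3 -112 0" --pt "30 -1 -0.3 -112 0" --pt "30 -1 -0.3 -112 0" --force 45

```text
time_s: 24.9
tool_pos: [452.1, -202.1, 22.4]
orientation: [0.002, 0.785, 0.62, 0.005]
force: [-0.6, 1.4, 5.4]
opening: 0.432
```

>>> apply_moves --pt "30 0 0 20 0" --pt "30 0 0 50 0" --pt "30 0 0 80 0" --pt "30 0 0 110 0" --pt "30 0 0 110 0" --pt "30 0 0 110 0" --pt "30 0 0 110 0"

```text
time_s: 25.6
tool_pos: [451.2, -201.6, 131.3]
orientation: [0.001, 0.785, 0.62, 0.004]
force: [-0.1, 1.0, -5.0]
opening: 0.436
```

>>> apply_moves --pt "30 6 35 3 0" --pt "30 12 70 3 0" --pt "30 18 105 3 0" --pt "30 23 140 3 0" --pt "30 28 170 3 0" --pt "30 33 190 3 0" --pt "30 33 198.5 3 0" --pt "30 33 198.5 3 0" --pt "30 33 198.5 3 0" --pt "30 33 198.5 3 0" --pt "30 33 198.5 3 0" --pt "30 33 198.5 3 0"

```text
time_s: 26.8
tool_pos: [484.2, -3.8, 134.3]
orientation: [0.001, 0.785, 0.62, 0.004]
force: [-0.6, 0.8, -4.5]
opening: 0.437
```

```bash
python3 - <<'E'
from h import *
s=manip.sense();print(s['tool_pos'],s['force'],s['qd'].round(3),s['opening'])
p,d=cams.grab_frame("side"); save(p,"pics/s13.png",(130,60,370,270),3.2)
p,d=cams.grab_frame("top"); cp=cams.camera_params("top"); W=cloud(d,cp); save(p,"pics/t13.png",(90,110,370,250),2.8)
for nm,lo in(("A",(570,650,-260,-190)),("scraper",(460,560,230,370)),("purple",(490,565,-300,-225))):
    R=(W[...,2]>50)&(W[...,2]<66)&(W[...,0]>lo[0])&(W[...,0]<lo[1])&(W[...,1]>lo[2])&(W[...,1]<lo[3])
    t=W[R]; print(nm,len(t),cv2.minAreaRect(t[:,:2].astype(np.float32)),np.median(t[:,2]))
print("ring", ray(242.1,209,12,cp))
E
```

```text
[484.18418825  -3.79231533 134.32107037] [-0.62221118  0.75171057 -4.53659391] [-0.005 -0.    -0.003 -0.002 -0.001 -0.001 -0.002] 0.43659085265002806
A 191 ((608.7675170898438, -226.3549346923828), (32.24940872192383, 41.661861419677734), 70.11115264892578) 59.370181493400196
scraper 352 ((508.0401916503906, 299.3270568847656), (26.159109115600586, 89.01295471191406), 8.304604530334473) 54.799819155897126
purple 194 ((525.1922607421875, -259.3262939453125), (40.24011993408203, 32.411685943603516), 6.141716957092285) 59.48135016938511
ring [483.99059398  -4.92611548  12.        ]
```

View pics/s13.png

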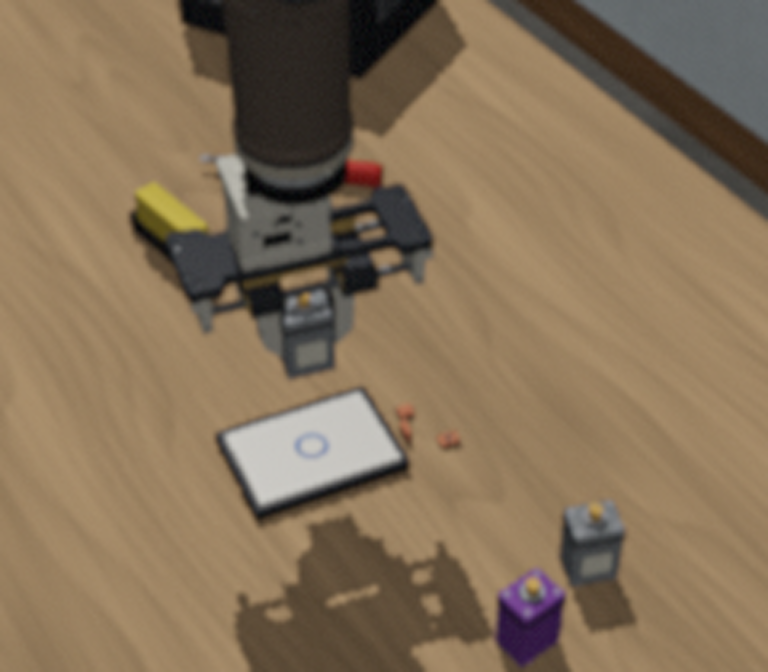

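View pics/t13.png

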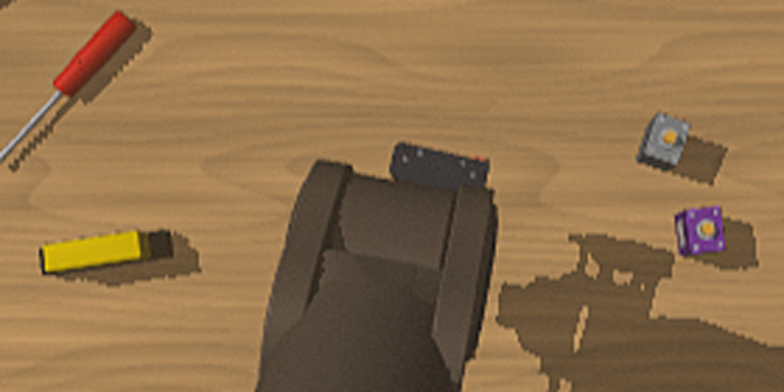

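The module is upright and still over the ring. The chips lie on the bench, the scraper and A stand, and the bystanders are untouched, so I'll hand in.

```bash
python3 -c "
from cell import manip
print(manip.close_job())"
```

```text
the job is handed in; nothing more can be done
None
```

I swept the three copper offcuts off the plate's far end with the scraper and handed the job in at about 27 s of the 72 s. `close_job` reports no verdict.

- **Offcuts:** All three lie on the bench beyond the plate. One seems to be resting on its edge.
- **Scraper:** It stands upright at its original spot, (508, 299) mm, released.
- **Weighing:** The module at (450, -201) mm pulled about 4.7 N and the one at (609, -226) mm about 1.6 N, each from a few noisy readings. The first is clearly the heavier. The purple look-alike was not touched.
- **Lighter module:** It stands upright within about 1 mm of where it stood.
- **Heavier module:** It is held still and upright at (484, -4) mm, within about 2 mm of the plate's middle. Its underside is about 10 cm above the plate.
- **Bystanders:** The last top view shows the screwdriver where it was, and the purple look-alike measured at its start position. The coax plug was outside the last crops; nothing came near it.

No check failed. The scraper hung about 3° off level in the grip before it touched the plate, and the sweep still cleared everything in one pass.

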